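# Free the jammed screw of a nipping press and nip a glued block

### The job

Push the glued block back on the packing board of the nipping press until it sits squarely against the steel stop at the back, gently, without ramming the stop. The press screw is stuck at the top with dried ink: break its knob loose with a short firm clockwise twist, then run it on down until you feel the platen nip the block lightly but definitely (a little more twist than the free running, far less than it took to break loose, so that the lino is held and not crushed), and let go. Leave the other things on the bench where they are.

Things in the scene. Friction and masses are not known exactly. Their poses are not given: they have to be found in the camera images.
- press: bench nipping press, fixed. Base plate 210 x 230 mm, top 24 mm above the bench, from x = -120 to +90 mm. 22 mm columns (34 mm collars) 85 mm left and right of the screw. Cross beam 44 mm deep, 215 mm wide, heights 145 to 175 mm, boss to 185 mm. Origin on the bench under the screw axis; z up, y left, x to the back of the press, away from the open front where the block is fed in
- pack: plywood packing board 177 x 110 mm, fixed on the base plate from x = -115 mm of the press frame back to the stop; its top is 4 to 9 mm above the base plate. Origin 12 mm below the centre of its top. Above it hangs the platen, a sprung steel plate 120 x 120 x 16 mm that goes down with the screw without turning, 3 to 12 mm above the block at the start (its setting differs from press to press)
- stop: steel stop bar across the back of the board, 110 mm wide, its top 46 mm above the bench. Origin in the middle of its front face, 62 mm behind the screw axis; same axes as the press
- block: wooden block with grey lino face on top, 135 mm (its x) x 70 mm (its y) x 22 mm high, 0.14 to 0.28 kg, loose on the board, partly under the platen, pulled 20 to 50 mm out to the front and up to 0.12 rad askew. Origin at the centre of its underside; x to the back of the press. When home its front end still stands 13 mm out in front of the platen
- block_rear (a point): middle of the block's rear end face (the one that goes against the stop), half way up
- block_front (a point): middle of the block's front end face, half way up; push here. Once the platen bears on the block, the twist needed at the knob rises above the free running drag by 0.0026 N m per newton of nip, roughly 0.25 N m per further radian; a good light nip is a rise of 0.10 to 0.20 N m (40 to 80 N)
- knob (a joint): angle of knob and screw, rad, 0 at the start, growing clockwise seen from above; each rad lowers screw, knob and platen by 2.55 mm (16 mm a turn). Dried ink: about 1.1 N m starts it, the resistance fades over the first 0.5 rad, then it runs freely against a steady drag of 0.3 N m. It is at its top stop and cannot turn the other way from 0. It holds where it is left
- knob_grip (a point): centre of the knob, half way up: round black fluted knob on the vertical screw axis, 52 mm across, 28 mm high, underside 215 mm above the bench at the start, over 30 mm of bare screw (18 mm, 26 mm just under the knob) above the boss. Grip it firmly (60 N or more) across its sides from above; regrasp to turn farther
- brayer: ink roller: black roller 100 mm long, 38 mm thick, in a steel frame with a wooden handle, 175 mm long over all, lying left of the press; origin on the bench under the frame
- spare_block: another mounted lino block, 95 x 66 x 20 mm, lying to the left; origin at the centre of its underside
- tub_low: low lidded ink tub, 92 mm across, 55 mm high, left behind the press; origin at the centre of its underside
- tub_tall: taller lidded ink tub, 80 mm across, 85 mm high, right of the press; origin at the centre of its underside
- ink_knife: ink knife with wooden handle, 210 mm long, lying right of the press; origin on the bench at the middle of its length
- baren: round wooden baren (rubbing disc) 104 mm across with a bar handle, 43 mm high, right of the press; origin at the centre of its underside
- stamp: small wooden hand stamp with a ball knob, 44 x 30 mm, 48 mm high, standing on the left front corner of the press base beside the packing board; origin at the centre of its underside
Not all that is in view belongs to the job. Leave any purple or turquoise look-alike of the block alone.

How it is judged (in metres and radians):
On the way:
1. the knob is broken loose (turned clockwise past 0.6 rad, where it runs free) (value of joint knob above 0.6 rad), for 0.1 s.
At the end, for the whole second after the job is handed in: The block's rear end is within 4 mm of the stop and square to the press within 0.05 rad, the platen nips the block so that it is pressed onto the board with 22 to 112 N, and keeps doing so with the knob let go, and the block is at rest (x of block_rear in the frame of stop above -0.004 m and angle between the x axis of block and the x axis of press, either way round below 0.05 rad and contact force between block and pack between 22 and 112 N and linear speed of block below 0.01 m/s); the robot touches nothing.
It fails at once if the lino is crushed: the block is pressed onto the board with more than 150 N (contact force between block and pack above 150 N).
It fails at once if the stop is rammed: more than 30 N between block and stop (contact force between block and stop above 30 N).
It fails at once if one of the other things on the bench is moved by more than 25 mm (distance of any of brayer, spare_block, tub_low, tub_tall, ink_knife, baren, stamp from where it was at the start of the episode above 0.025 m).
It also fails if it takes over 67 s, if anything falls off the work surface, if the arm or the gripper's body presses on something with over 40 N, if the wrist force passes 120 N, or if a joint passes its speed limit or range.

### The arm

A 6-joint arm with a two-finger parallel gripper is mounted at the origin on the work surface. World frame = base frame: x ahead of the robot, y to its left, z up, the work surface at z = 0. Lengths are in mm, angles in rad, forces in N, time in s.
With the tool pointing down it reaches from about 350 to 775 mm from the base axis. Payload 7.3 kg.
Tool frame: the origin (TCP) lies at the very end of the fingers, on their centre line; the grasp point (between the pads) lies 19 mm behind it; z points along the fingers, y is the line along which they close (so a half turn about z gives the same grasp; the last joint's range is limited). The gripper opens to 92 mm and grips with 3 to 60 N. Pads are 19 mm wide; open, the fingers measure 130 mm over their backs; the gripper's body (75 mm by 190 mm) begins 47 mm behind the grasp point.
Start: joints at [-1.38, 0.342, 1.524, -0, 1.275, -0.146], TCP at [173.519, -495.516, 226.741] pointing down, gripper open.
Joint ranges: [-2.53, 2.53], [-0.77, 2.02], [0.04, 2.7], [-1, 4.14], [0.28, 2.66], [-3.11, 3.11]. Speed limits (rad/s): [2.57, 2.57, 3.14, 3.14, 3.14, 3.14].

### API

Orientations are given as [roll, pitch, yaw] about the fixed x, y, z axes, in that order (R = Rz(yaw) Ry(pitch) Rx(roll)).
In Python, from plant import bot gives the robot as it stands.
- The arm moves only by the tool jog_arm, never from a script. Its argument "targets" is a list of rows, each an object with "xyz": the shift along the tool's x, y, z as a fraction of full scale, a list of three; "spin": the turn about the tool's z as a fraction of full scale. In form: [{"xyz": [x, y, z], "spin": spin}, ...]. A call has exactly 10 rows; each row shifts and turns the commanded pose from where the row before left it, along the tool's axes as they then stand; what a row does not reach is not made up. Full scale, the value 1, is 80 mm for a shift and 0.1 rad for a turn. A row lasts 1/8 s, in which the tool goes at most 62.5 mm and 10.7 degrees, less where a joint would pass 70% of its speed; a pose out of reach is approached as far as the arm can. A call with a number of a shift or a turn outside -1 to 1 is refused whole. A call with a gripper value outside its range is refused whole. "gripper" is the opening in per cent of the stroke, from 0 (shut) to 100 (fully open), set as the call begins (left out, the last holds). The fingers move at their own pace and stop on an object; the grip force is fixed at half the most. Time passes only in rows, so rows that do not move let the fingers close, or fill a call up. It gives the time, the measured TCP pose, the force, the opening and the grip force at its end, in the units of the state.
- bot.get_obs(): the state, without advancing time (a new reading comes with each control period).
- bot.capture(name): name is "scene" or "top" or "wrist"; returns the picture (384x512x3 uint8, blue, green, red); there is no depth.
- bot.get_calibration(name): a dict with "vfov" (degrees; the focal length in pixels is half the picture's height over the tangent of half this angle, whatever the lens; pixels are square), "cx", "cy" (the principal point, pixels), "k1" (the pictures are not rectified: a ray, as slopes to the right and down, at radius r is drawn at 1 + k1 r^2 times it, then the intrinsics apply), "eye" and "rotation" of the camera in the world. Camera axes: x right, y down, z forward; pixel columns grow to the right and rows downward; lengths in mm; the calibration is good to about 2 mm. A picture is of the moment at which its call begins: read the wrist's pose just before it. get_calibration takes no time and is no camera call; for the wrist camera it gives the pose at the moment of the call.
- bot.close_job(): hands the job in; it is judged then, once.
The state is a dict: "time": time; "joint_positions": joint angles; "dq": joint speeds; "tau": joint torques, N m; "tool_pos": TCP position; "tcp_rot": TCP orientation; "contact_force": force on the tool from outside, world axes, zero at the start; "moment": the same for the moment, N m; "grip_width": finger opening in mm; "finger_force": force on a finger pad.
Only numpy, scipy, OpenCV 4.12 (cv2) and the standard library are available. Lean on these libraries where they do the work, as an engineer would, in place of code of your own. Each camera call takes 0.05 s, during which the arm holds its last target. There are 200 camera calls.

## Working session

There is one attempt and no reset: what is moved stays moved. The work goes in short steps, Python scripts to look and compute and a tool call to move; the robot and the scene stay as the last step left them, time stands still between calls to the robot, and variables do not carry over. Pictures are saved under pics/ and viewed, at most 10 in all, crops included, and the job is handed in when it is done.

Besides the shell and the picture viewer there is one more tool, called after "Call:" as a command line: name --argument value ..., lists and objects as JSON in quotes. jog_arm: Moves the arm, as the interface text tells. Shift numbers are shares of 80 mm and turn numbers shares of 0.1 rad, none past 1 either way. Its arguments: {"type":"object","properties":{"targets":{"type":"array","items":{"type":"object","properties":{"xyz":{"type":"array","items":{"type":"number"}},"spin":{"type":"number"}}}},"gripper":{"type":"number"}},"required":["targets"]}

```bash
mkdir -p pics; ls; python3 - <<'E'
from plant import bot
import cv2,numpy as np
o=bot.get_obs(); print({k:np.round(v,3) for k,v in o.items()})
for n in ("scene","top"):
    c=bot.get_calibration(n); print(n,c)
    cv2.imwrite(f"pics/{n}0.png",bot.capture(n))
E
```

```text
pics
{'time': np.float64(0.0), 'joint_positions': array([-1.38 ,  0.343,  1.525,  0.   ,  1.275, -0.146]), 'dq': array([-0.   ,  0.   ,  0.001,  0.002,  0.002, -0.001]), 'tau': array([-1.0000e-03, -4.3124e+01, -2.4422e+01,  7.2000e-02,  5.6000e-02,
       -0.0000e+00]), 'tool_pos': array([ 173.433, -495.087,  226.032]), 'tcp_rot': array([-3.14 , -0.   ,  0.337]), 'contact_force': array([-0.335,  0.959, -0.316]), 'moment': array([-0.007, -0.031, -0.052]), 'finger_force': np.float64(0.0), 'grip_width': np.float64(91.921)}
scene {'vfov': 57.647574261333354, 'cx': 254.41618138343821, 'cy': 193.36335860961253, 'k1': -0.0742320701281121, 'eye': array([ 867.68921695, -512.58012666,  841.44012043]), 'rotation': array([-2.41942746, -0.00596881,  0.57016633])}
top {'vfov': 49.745429813539744, 'cx': 261.3667994194573, 'cy': 188.05287591667926, 'k1': 0.048776193196950444, 'eye': array([ 358.70127246,  -23.91498758, 1295.82639321]), 'rotation': array([-2.99053056,  0.02426624, -1.57913159])}
```

View pics/scene0.png

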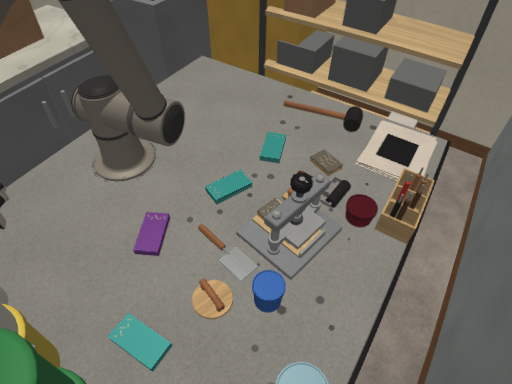

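View pics/top0.png

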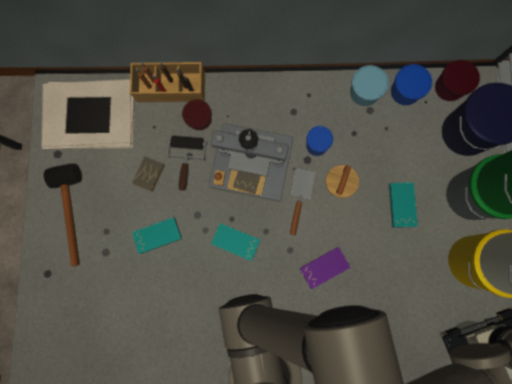

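The scene shows the press near scene px (290,220) and top px (250,160). The knob is at top (249,138), and the block's lino front is at top (247,181) on the board. The stamp is at top (219,177).

Candidates for the block:
- Block in the press, top (247,181). This matches the description, since it lies under the platen on the board.
- Spare block, grey-brown, top (149,174).
- Turquoise look-alikes, top (157,235), (236,241) and (403,205).
- Purple look-alike, top (325,268).

I choose the block in the press, and next I'll check it in a close crop.

```bash
cat > h.py <<'E'
from plant import bot
import cv2,numpy as np
from scipy.spatial.transform import Rotation as R
def K(c):
    f=192/np.tan(np.radians(c["vfov"]/2)); return np.array([[f,0,c["cx"]],[0,f,c["cy"]],[0,0,1]]),np.array([c["k1"],0,0,0,0.])
def rays(c,px):
    k,d=K(c); u=cv2.undistortPoints(np.array(px,float).reshape(-1,1,2),k,d).reshape(-1,2)
    return np.c_[u,np.ones(len(u))]@R.from_euler("xyz",c["rotation"]).as_matrix().T
def onz(c,px,z):
    r=rays(c,px); return c["eye"]+r*((z-c["eye"][2])/r[:,2])[:,None]
def proj(c,P):
    k,d=K(c); M=R.from_euler("xyz",c["rotation"]).as_matrix()
    q=(np.atleast_2d(P)-c["eye"])@M
    return cv2.projectPoints(q.reshape(-1,1,3),np.zeros(3),np.zeros(3),k,d)[0].reshape(-1,2)
def tri(c1,p1,c2,p2):
    a,b=rays(c1,[p1])[0],rays(c2,[p2])[0]
    s=np.linalg.lstsq(np.c_[a,-b],c2["eye"]-c1["eye"],rcond=None)[0]
    A,B=c1["eye"]+a*s[0],c2["eye"]+b*s[1]; return (A+B)/2,np.linalg.norm(A-B)
E
python3 - <<'E'
from h import *
t=bot.get_calibration("top");s=bot.get_calibration("scene")
print(onz(t,[[249,138]],243),onz(s,[[301,177]],243),tri(t,(249,138),s,(301,178)))
print(onz(t,[[219,124],[293,139],[282,200],[209,187]],24))
a=cv2.imread("pics/top0.png")[110:210,195:305]; b=cv2.imread("pics/scene0.png")[160:280,230:360]
cv2.imwrite("pics/c0.png",np.hstack([cv2.resize(x,(400,400*x.shape[0]//x.shape[1]),interpolation=cv2.INTER_CUBIC)[:363] for x in (a,b)]))
E
```

```text
[[652.27172254  31.60815561 243.        ]] [[651.43590973  37.62720955 243.        ]] (array([652.78363975,  32.20202465, 244.68724988]), np.float64(2.317301013976252))
[[760.57800214 138.58395435  24.        ]
 [707.95563701 -95.79789733  24.        ]
 [514.50800318 -58.10965785  24.        ]
 [557.88977345 168.50778381  24.        ]]
```

View pics/c0.png

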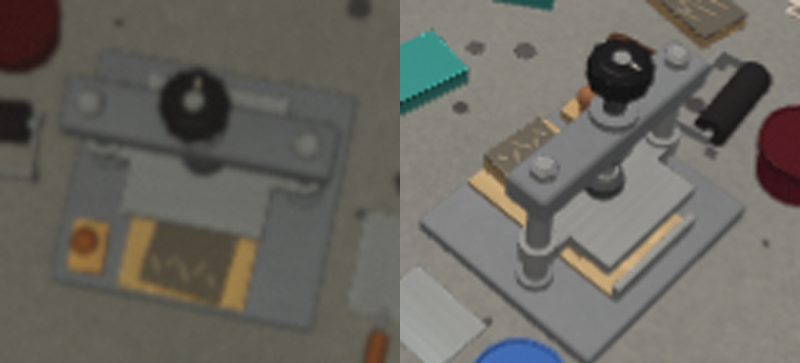

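The crop confirms the choice. The block's patterned lino face sits on the pale board, under the sprung platen. The stamp stands on the left front corner, and the knob is black and round. I'll get the wrist camera mount and work out the first approach.

```bash
cat >> h.py <<'E'
def plan(xyz,yaw=None):
    o=bot.get_obs(); M=R.from_euler("xyz",o["tcp_rot"]).as_matrix()
    d=np.array(xyz)-o["tool_pos"]; print("shift fractions in tool axes:",np.round(M.T@d/80,3))
    if yaw is not None: print("spin fractions:",np.round(-(((yaw-o["tcp_rot"][2])+np.pi)%(2*np.pi)-np.pi)/.1,2))
def st():
    o=bot.get_obs()
    for k in ("time","tool_pos","tcp_rot","joint_positions","contact_force","moment","grip_width","finger_force"): print(k,np.round(o[k],3))
E
python3 - <<'E'
from h import *
c=bot.get_calibration("wrist");o=bot.get_obs();M=R.from_euler("xyz",o["tcp_rot"]).as_matrix()
print(c["vfov"],M.T@(c["eye"]-o["tool_pos"]),M.T@R.from_euler("xyz",c["rotation"]).as_matrix())
plan([440,70,330],-0.19)
E
```

```text
71.68717226315925 [ 8.24352261e+01  9.48169907e-03 -1.57549624e+02] [[ 3.78826152e-04 -9.53669072e-01 -3.00857372e-01]
 [ 9.99999877e-01  2.64663871e-04  4.20213590e-04]
 [-3.21118627e-04 -3.00857495e-01  9.53669054e-01]]
shift fractions in tool axes: [ 5.48  -5.568 -1.29 ]
spin fractions: 5.27
```

Call:
jog_arm --targets '[{"xyz":[0.5,-0.5,-0.2]},{"xyz":[0.5,-0.5,-0.2]},{"xyz":[0.5,-0.5,-0.2]},{"xyz":[0.5,-0.5,-0.2]},{"xyz":[0.5,-0.5,-0.2]},{"xyz":[0.5,-0.5,-0.2]},{"xyz":[0.5,-0.5,-0.1]},{"xyz":[0.5,-0.5,0]},{"xyz":[0.5,-0.5,0]},{"xyz":[0.5,-0.5,0]}]'

```text
invalid input
```

Call:
jog_arm --targets '[{"xyz":[0.5,-0.5,0]},{"xyz":[0,0,0],"spin":0.9},{"xyz":[0,0,0],"spin":0.9},{"xyz":[0,0,0],"spin":0.9},{"xyz":[0,0,0],"spin":0.9},{"xyz":[0,0,0],"spin":0.9},{"xyz":[0,0,0],"spin":0.8},{"xyz":[0,0,0]},{"xyz":[0,0,0]},{"xyz":[0,0,0]}]' --gripper 30

```text
invalid input
```

```bash
python3 - <<'E'
from h import *
st(); c=bot.get_calibration("wrist"); im=bot.capture("wrist"); cv2.imwrite("pics/w1.png",im)
import json; json.dump({k:np.array(v).tolist() for k,v in c.items()},open("w1.json","w"))
E
```

```text
time 0.1
tool_pos [ 173.435 -495.142  226.118]
tcp_rot [-3.14  -0.     0.337]
joint_positions [-1.38   0.343  1.525 -0.     1.275 -0.146]
contact_force [ 0.573 -0.726  0.368]
moment [ 0.007 -0.     0.04 ]
grip_width 91.613
finger_force 0.0
```

View pics/w1.png

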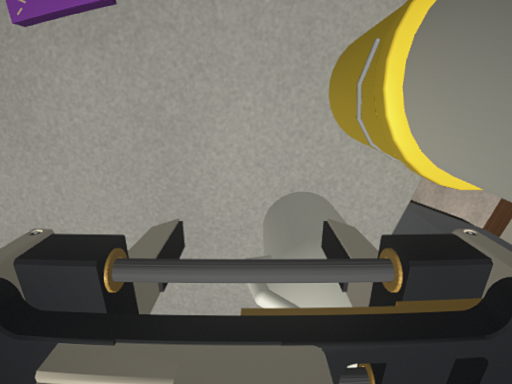

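Both moves were refused, so each row probably needs "spin". The picture shows only the start pose: fingers at the bottom, with a yellow bucket and the bench in view.

Call:
jog_arm --targets '[{"xyz":[0.5,-0.5,-0.2],"spin":0},{"xyz":[0.5,-0.5,-0.2],"spin":0},{"xyz":[0.5,-0.5,-0.2],"spin":0},{"xyz":[0.5,-0.5,-0.2],"spin":0},{"xyz":[0.5,-0.5,-0.2],"spin":0},{"xyz":[0.5,-0.5,-0.2],"spin":0},{"xyz":[0.5,-0.5,-0.1],"spin":0},{"xyz":[0.5,-0.5,0],"spin":0},{"xyz":[0.5,-0.5,0],"spin":0},{"xyz":[0.5,-0.5,0],"spin":0}]' --gripper 30

```text
time: 1.4
tool_pos: [419.3, 16.1, 330.7]
tcp_rot: [3.141, -0.0, 0.337]
contact_force: [0.8, 0.1, -0.6]
grip_width: 27.4
finger_force: 0.0
```

Call:
jog_arm --targets '[{"xyz":[0.5,-0.5,0],"spin":0},{"xyz":[0,0,0],"spin":0.9},{"xyz":[0,0,0],"spin":0.9},{"xyz":[0,0,0],"spin":0.9},{"xyz":[0,0,0],"spin":0.9},{"xyz":[0,0,0],"spin":0.9},{"xyz":[0,0,0],"spin":0.8},{"xyz":[0,0,0],"spin":0},{"xyz":[0,0,0],"spin":0},{"xyz":[0,0,0],"spin":0}]'

```text
time: 2.65
tool_pos: [443.4, 65.2, 330.7]
tcp_rot: [3.141, 0.0, -0.192]
contact_force: [-1.2, 0.3, 0.4]
grip_width: 27.6
finger_force: 0.0
```

```bash
python3 - <<'E'
from h import *
st(); c=bot.get_calibration("wrist"); im=bot.capture("wrist"); cv2.imwrite("pics/w2.png",im)
import json; json.dump({k:np.array(v).tolist() for k,v in c.items()},open("w2.json","w"))
E
```

```text
time 2.65
tool_pos [443.37   65.156 330.654]
tcp_rot [ 3.141  0.    -0.192]
joint_positions [-0.025  0.132  1.516 -0.     1.493  1.738]
contact_force [-1.152  0.299  0.41 ]
moment [0.071 0.029 0.024]
grip_width 27.607
finger_force 0.0
```

View pics/w2.png

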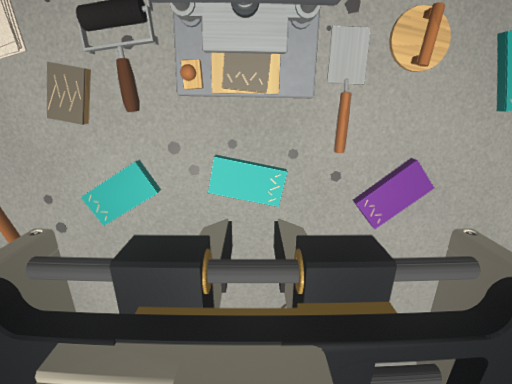

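The wrist view shows the press from (173,0) to (318,97). Its front base corners are at (178,95) and (314,97), and the block front edge is near y≈91, x 222–270, slightly askew. I'll move closer.

Call:
jog_arm --targets '[{"xyz":[0.25,0,0.1],"spin":0},{"xyz":[0.25,0,0.1],"spin":0},{"xyz":[0.25,0,0.1],"spin":0},{"xyz":[0.25,0,0.1],"spin":0},{"xyz":[0,0,0.1],"spin":0},{"xyz":[0,0,0],"spin":0},{"xyz":[0,0,0],"spin":0},{"xyz":[0,0,0],"spin":0},{"xyz":[0,0,0],"spin":0},{"xyz":[0,0,0],"spin":0}]'

```text
time: 3.95
tool_pos: [521.9, 49.8, 290.9]
tcp_rot: [3.142, -0.0, -0.193]
contact_force: [0.2, -0.3, 0.8]
grip_width: 27.4
finger_force: 0.0
```

```bash
python3 - <<'E'
from h import *
c=bot.get_calibration("wrist"); im=bot.capture("wrist"); cv2.imwrite("pics/w3.png",im)
import json; json.dump({k:np.array(v).tolist() for k,v in c.items()},open("w3.json","w"))
cv2.imwrite("pics/w3c.png",cv2.resize(im[0:260,110:390],None,fx=2.3,fy=2.3,interpolation=cv2.INTER_CUBIC))
st()
E
```

```text
time 4.0
tool_pos [521.852  49.867 290.813]
tcp_rot [ 3.142 -0.    -0.193]
joint_positions [-0.051  0.298  1.409 -0.     1.434  1.713]
contact_force [-0.154 -0.337 -0.158]
moment [ 0.119 -0.011 -0.014]
grip_width 27.887
finger_force 0.0
```

View pics/w3c.png

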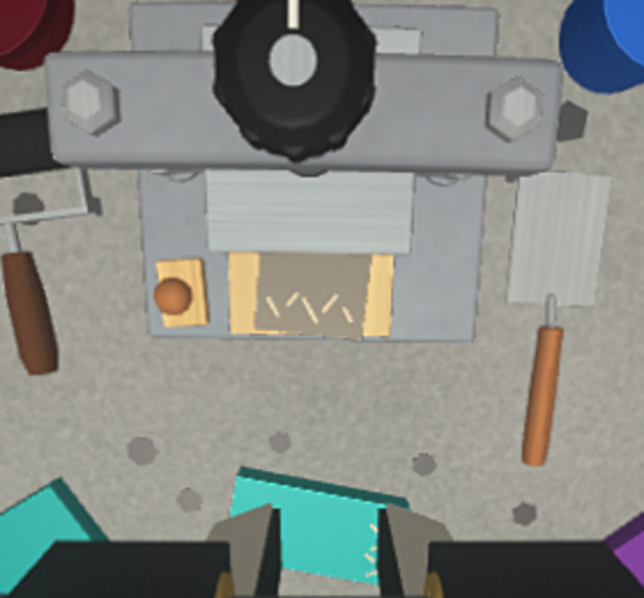

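Crop of the wrist view (×2.3, offset 110,0):
- **Base front corners:** (152,338) and (473,341).
- **Board front corners:** (230,333) and (391,335).
- **Block front top edge:** (255,330) to (362,338).
- **Platen front edge:** (209,249) to (409,252).
- **Knob centre:** (293,60).
- **Beam bolts:** (91,103) and (517,109).
- **Loose turquoise block:** its rear edge runs (238,468) to (407,500).

```bash
python3 - <<'E'
from h import *
import json
c={k:np.array(v) if isinstance(v,list) else v for k,v in json.load(open("w3.json")).items()}
f=lambda pts,z:onz(c,np.array(pts,float)/2.3+[110,0],z)[:,:2]
b=f([[152,338],[473,341],[131,5],[497,10]],24); print("base",b.round(1))
bd=f([[230,333],[391,335]],30.5); print("board",bd.round(1))
bl=f([[255,330],[362,338],[261,253],[370,253]],52.5); print("block",bl.round(1))
bo=f([[91,103],[517,109]],182); print("bolts",bo.round(1), bo.mean(0))
pl=f([[209,249],[409,252]],76);print("platen",pl.round(1),np.linalg.norm(pl[0]-pl[1]))
kn=f([[293,60]],246);print("knob",kn)
tq=f([[238,468],[407,500]],22);print("turq",tq)
tcal,s=bot.get_calibration("top"),bot.get_calibration("scene")
# base fit: known corners
loc=np.array([[-120,115],[-120,-115],[90,115],[90,-115.]])
def fit(l,w):
    lc,wc=l-l.mean(0),w-w.mean(0); a=np.arctan2((lc[:,0]*wc[:,1]-lc[:,1]*wc[:,0]).sum(),(lc*wc).sum())
    Rm=np.array([[np.cos(a),-np.sin(a)],[np.sin(a),np.cos(a)]]); t=w.mean(0)-Rm@l.mean(0); return a,t,Rm,(w-l@Rm.T-t)
a,t,Rm,res=fit(loc,b); print("press yaw",a,"origin",t,"\n",res.round(1))
for n,p in (("board",bd),("block",bl),("platen",pl),("knob",kn),("bolts",bo),("turq",tq)): print(n,((p-t)@Rm).round(1).tolist())
d=bl[1]-bl[0]; print("block front edge yaw",np.arctan2(d[1],d[0])+np.pi/2,np.linalg.norm(d)); d=bl[2:]-bl[:2]; print(np.arctan2(d[:,1],d[:,0]))
E
```

```text
base [[562.1 167.6]
 [517.  -52.1]
 [764.4 126.2]
 [718.1 -94. ]]
board [[555.5 111.9]
 [533.    4.1]]
block [[556.8  91.5]
 [538.3  24.5]
 [603.   77. ]
 [589.9  10.2]]
bolts [[673.5 117.1]
 [638.3 -49.5]] [655.90730006  33.77395722]
platen [[611.2 104. ]
 [586.9 -11. ]] 117.59177105401454
knob [[655.52660171  34.60459653]]
turq [[455.52163038 131.61050185]
 [405.65773304  11.74164239]]
press yaw -0.20427831381387349 origin [655.06656088  33.91248598] 
 [[ 1.2 -3.2]
 [ 2.7  2.3]
 [-2.2 -2. ]
 [-1.8  3. ]]
board [[-113.3, 56.2], [-113.5, -54.0]]
block [[-107.9, 36.4], [-112.4, -32.9], [-59.7, 31.6], [-59.0, -36.5]]
platen [[-57.2, 59.7], [-57.6, -57.9]]
knob [[0.3, 0.8]]
bolts [[1.2, 85.2], [0.5, -85.1]]
turq [[-215.2, 55.2], [-239.7, -72.3]]
block front edge yaw -0.2680738687743496 69.48208521722005
[-0.30323934 -0.27108349]
```

```bash
cat >> h.py <<'E'
YAW=-0.206; O=np.array([655.4,34.0]); RP=np.array([[np.cos(YAW),-np.sin(YAW)],[np.sin(YAW),np.cos(YAW)]])
def P2W(x,y,z): return [*(O+RP@[x,y]),z]
def inP():
    o=bot.get_obs(); M=R.from_euler("z",YAW).as_matrix()
    print("press-frame tcp",((o["tool_pos"][:2]-O)@RP).round(2),o["tool_pos"][2].round(2),"yawerr",round(o["tcp_rot"][2]-YAW,4),"F",(M.T@o["contact_force"]).round(1),"Mz",o["moment"].round(3),"t",o["time"].round(2),"j6",o["joint_positions"][5].round(3),"finger",o["finger_force"].round(1),o["grip_width"].round(1))
E
python3 - <<'E'
from h import *
inP(); plan(P2W(-145,1,38),YAW)
E
```

```text
Traceback (most recent call last):
  File "h.py", line 30, in inP
    print("press-frame tcp",((o["tool_pos"][:2]-O)@RP).round(2),o["tool_pos"][2].round(2),"yawerr",round(o["tcp_rot"][2]-YAW,4),"F",(M.T@o["contact_force"]).round(1),"Mz",o["moment"].round(3),"t",o["time"].round(2),"j6",o["joint_positions"][5].round(3),"finger",o["finger_force"].round(1),o["grip_width"].round(1))
                                                                                                                                                                                                    ^^^^^^^^^^^^^^^
AttributeError: 'float' object has no attribute 'round'
```

```bash
sed -i 's/o\["time"\].round(2)/round(float(o["time"]),2)/; s/o\["finger_force"\].round(1)/round(float(o["finger_force"]),1)/; s/o\["grip_width"\].round(1)/round(float(o["grip_width"]),1)/' h.py
python3 - <<'E'
from h import *
inP(); plan(P2W(-145,1,38),YAW)
E
```

```text
press-frame tcp [-133.97  -11.79] 290.81 yawerr 0.0128 F [-0.1 -0.4 -0.2] Mz [ 0.119 -0.011 -0.014] t 4.0 j6 1.713 finger 0.0 27.9
shift fractions in tool axes: [-0.136 -0.162  3.16 ]
spin fractions: 0.13
```

Call:
jog_arm --targets '[{"xyz":[-0.136,-0.162,0],"spin":0.13},{"xyz":[0,0,0.5],"spin":0},{"xyz":[0,0,0.5],"spin":0},{"xyz":[0,0,0.5],"spin":0},{"xyz":[0,0,0.5],"spin":0},{"xyz":[0,0,0.5],"spin":0},{"xyz":[0,0,0.4],"spin":0},{"xyz":[0,0,0.26],"spin":0},{"xyz":[0,0,0],"spin":0},{"xyz":[0,0,0],"spin":0}]'

```text
time: 5.25
tool_pos: [514.4, 64.6, 38.7]
tcp_rot: [-3.141, -0.001, -0.206]
contact_force: [-0.0, 0.5, -0.7]
grip_width: 27.8
finger_force: 0.0
```

```bash
python3 - <<'E'
from h import *
inP()
E
```

```text
press-frame tcp [-144.28    1.11] 38.71 yawerr -0.0002 F [-0.1  0.5 -0.7] Mz [ 0.072  0.017 -0.018] t 5.25 j6 1.754 finger 0.0 27.8
```

Call:
jog_arm --targets '[{"xyz":[0.1,0,0],"spin":0},{"xyz":[0.1,0,0],"spin":0},{"xyz":[0.08,0,0],"spin":0},{"xyz":[0.07,0,0],"spin":0},{"xyz":[0.07,0,0],"spin":0},{"xyz":[0.07,0,0],"spin":0},{"xyz":[0.07,0,0],"spin":0},{"xyz":[0.06,0,0],"spin":0},{"xyz":[0.04,0,0],"spin":0},{"xyz":[0.02,0,0],"spin":0}]'

```text
time: 6.5
tool_pos: [567.1, 53.5, 37.8]
tcp_rot: [3.142, 0.0, -0.206]
contact_force: [-2.2, -0.3, 1.2]
grip_width: 27.6
finger_force: 1.0
```

```bash
python3 - <<'E'
from h import *
inP()
import json
c=bot.get_calibration("wrist"); im=bot.capture("wrist"); cv2.imwrite("pics/w4.png",im)
json.dump({k:np.array(v).tolist() for k,v in c.items()},open("w4.json","w"))
E
```

```text
press-frame tcp [-90.45   1.02] 37.85 yawerr -0.0001 F [-2.1 -0.8  1.2] Mz [ 0.158  0.383 -0.008] t 6.5 j6 1.737 finger 1.0 27.6
```

View pics/w4.png

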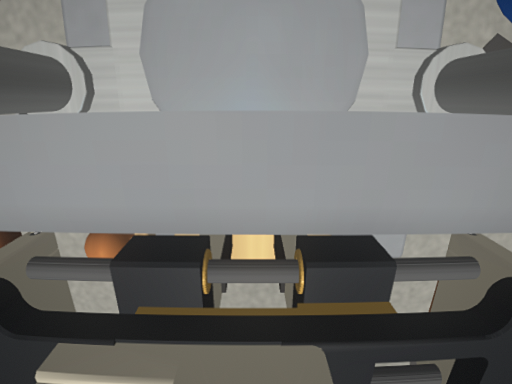

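The wrist view shows the fingers behind the block front, with the press beam across the picture. The push force is about 2 N, which is just sliding friction. I'll creep on from here.

Call:
jog_arm --targets '[{"xyz":[0.006,0,0],"spin":0},{"xyz":[0.006,0,0],"spin":0},{"xyz":[0.006,0,0],"spin":0},{"xyz":[0.006,0,0],"spin":0},{"xyz":[0.006,0,0],"spin":0},{"xyz":[0.006,0,0],"spin":0},{"xyz":[0.006,0,0],"spin":0},{"xyz":[0.006,0,0],"spin":0},{"xyz":[0.006,0,0],"spin":0},{"xyz":[0.006,0,0],"spin":0}]'

```text
time: 7.8
tool_pos: [571.7, 52.5, 37.9]
tcp_rot: [3.142, -0.0, -0.206]
contact_force: [-0.6, 0.3, -1.0]
grip_width: 27.8
finger_force: 0.5
```

```bash
python3 - <<'E'
from h import *
inP()
E
```

```text
press-frame tcp [-85.68   0.95] 37.89 yawerr -0.0002 F [-0.7  0.1 -1. ] Mz [0.088 0.193 0.008] t 7.8 j6 1.735 finger 0.5 27.8
```

Now 0.15 mm per row.

Call:
jog_arm --targets '[{"xyz":[0.002,0,0],"spin":0},{"xyz":[0.002,0,0],"spin":0},{"xyz":[0.002,0,0],"spin":0},{"xyz":[0.002,0,0],"spin":0},{"xyz":[0.002,0,0],"spin":0},{"xyz":[0.002,0,0],"spin":0},{"xyz":[0.002,0,0],"spin":0},{"xyz":[0.002,0,0],"spin":0},{"xyz":[0.002,0,0],"spin":0},{"xyz":[0.002,0,0],"spin":0}]'

```text
time: 9.05
tool_pos: [573.3, 52.1, 37.9]
tcp_rot: [3.142, -0.0, -0.206]
contact_force: [-0.5, -0.2, -1.1]
grip_width: 27.6
finger_force: 0.5
```

```bash
python3 - <<'E'
from h import *
inP()
E
```

```text
press-frame tcp [-84.11   0.95] 37.89 yawerr -0.0002 F [-0.4 -0.3 -1.1] Mz [ 0.081  0.168 -0.032] t 9.05 j6 1.735 finger 0.5 27.6
```

Call:
jog_arm --targets '[{"xyz":[0.002,0,0],"spin":0},{"xyz":[0.002,0,0],"spin":0},{"xyz":[0.002,0,0],"spin":0},{"xyz":[0.002,0,0],"spin":0},{"xyz":[0.002,0,0],"spin":0},{"xyz":[0.002,0,0],"spin":0},{"xyz":[0.002,0,0],"spin":0},{"xyz":[0.002,0,0],"spin":0},{"xyz":[0.002,0,0],"spin":0},{"xyz":[0.002,0,0],"spin":0}]'

```text
time: 10.3
tool_pos: [573.7, 52.1, 37.9]
tcp_rot: [3.141, 0.002, -0.206]
contact_force: [-6.7, 2.6, 5.0]
grip_width: 27.5
finger_force: 3.6
```

```bash
python3 - <<'E'
from h import *
inP()
E
```

```text
press-frame tcp [-83.66   0.98] 37.9 yawerr -0.0001 F [-7.1  1.2  5. ] Mz [0.288 1.139 0.004] t 10.3 j6 1.734 finger 3.6 27.5
```

The tool stalled and the force rose to 7 N with Mz ≈ 0, so the block is against the stop. I'll seat it 0.6 mm more, then back off.

Call:
jog_arm --targets '[{"xyz":[0.003,0,0],"spin":0},{"xyz":[0.003,0,0],"spin":0},{"xyz":[0.002,0,0],"spin":0},{"xyz":[0,0,0],"spin":0},{"xyz":[-0.02,0,0],"spin":0},{"xyz":[-0.04,0,0],"spin":0},{"xyz":[-0.15,0,0],"spin":0},{"xyz":[-0.3,0,0],"spin":0},{"xyz":[-0.4,0,0],"spin":0},{"xyz":[-0.2,0,0],"spin":0}]'

```text
time: 11.55
tool_pos: [486.5, 70.2, 37.9]
tcp_rot: [3.141, 0.001, -0.206]
contact_force: [0.6, 0.0, 0.8]
grip_width: 27.5
finger_force: 0.0
```

Call:
jog_arm --targets '[{"xyz":[0,0,-0.5],"spin":0},{"xyz":[0,0,-0.6],"spin":0},{"xyz":[0,0,-0.6],"spin":0},{"xyz":[0,0,-0.6],"spin":0},{"xyz":[0,0,-0.6],"spin":0},{"xyz":[0,0,-0.2],"spin":0},{"xyz":[0,0,0],"spin":-1},{"xyz":[0,0,0],"spin":-1},{"xyz":[0,0,0],"spin":0},{"xyz":[0,0,0],"spin":0}]' --gripper 100

```text
time: 12.8
tool_pos: [488.3, 69.9, 285.8]
tcp_rot: [3.141, -0.0, -0.008]
contact_force: [0.7, 0.1, 0.5]
grip_width: 91.9
finger_force: 0.0
```

```bash
python3 - <<'E'
from h import *
import json
inP(); st(); c=bot.get_calibration("wrist"); im=bot.capture("wrist"); cv2.imwrite("pics/w5.png",im)
json.dump({k:np.array(v).tolist() for k,v in c.items()},open("w5.json","w"))
cv2.imwrite("pics/w5c.png",cv2.resize(im[0:250,110:400],None,fx=2.3,fy=2.3,interpolation=cv2.INTER_CUBIC))
E
```

```text
press-frame tcp [-170.92    0.97] 285.84 yawerr 0.1979 F [0.7 0.2 0.5] Mz [ 0.023  0.034 -0.035] t 12.8 j6 1.566 finger 0.0 91.9
time 12.8
tool_pos [488.291  69.908 285.843]
tcp_rot [ 3.141 -0.    -0.008]
joint_positions [-0.013  0.242  1.5   -0.     1.399  1.566]
contact_force [0.747 0.088 0.47 ]
moment [ 0.023  0.034 -0.035]
grip_width 91.879
finger_force 0.0
```

View pics/w5c.png

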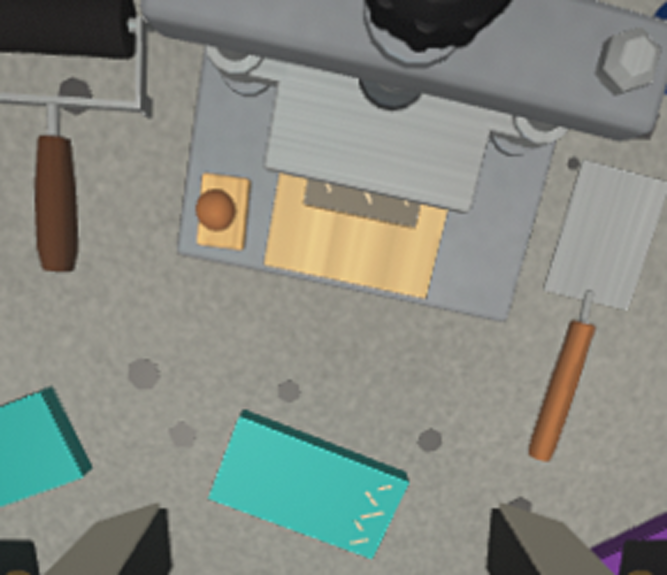

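The crop shows the block straight and level with the platen edge, from (305,180) to (420,225), with about 13 mm still in front. The stamp is untouched. Now I'll go over the knob and wind j6 back for a long turn.

Call:
jog_arm --targets '[{"xyz":[0.52,0.112,0],"spin":0},{"xyz":[0.52,0.112,0],"spin":0},{"xyz":[0.52,0.112,0],"spin":0},{"xyz":[0.53,0.112,0],"spin":0},{"xyz":[0,0,0],"spin":-1},{"xyz":[0,0,0],"spin":-1},{"xyz":[0,0,0],"spin":-1},{"xyz":[0,0,0],"spin":-1},{"xyz":[0,0,0],"spin":-1},{"xyz":[0,0,0],"spin":-1}]'

```text
time: 14.1
tool_pos: [655.5, 33.0, 285.6]
tcp_rot: [-3.141, 0.0, 0.596]
contact_force: [0.2, -0.4, -0.5]
grip_width: 91.9
finger_force: 0.0
```

Call:
jog_arm --targets '[{"xyz":[0,0,0],"spin":-1},{"xyz":[0,0,0],"spin":-1},{"xyz":[0,0,0],"spin":-1},{"xyz":[0,0,0],"spin":-1},{"xyz":[0,0,0],"spin":-1},{"xyz":[0,0,0],"spin":-1},{"xyz":[0,0,0],"spin":-1},{"xyz":[0,0,0],"spin":-1},{"xyz":[0,0,0],"spin":-1},{"xyz":[0,0,0],"spin":-1}]'

```text
time: 15.35
tool_pos: [655.5, 33.0, 285.6]
tcp_rot: [-3.141, 0.0, 1.596]
contact_force: [-0.7, 0.1, -1.0]
grip_width: 92.0
finger_force: 0.0
```

Call:
jog_arm --targets '[{"xyz":[0,0,0],"spin":-1},{"xyz":[0,0,0],"spin":-1},{"xyz":[0,0,0],"spin":-1},{"xyz":[0,0,0],"spin":-1},{"xyz":[0,0,0],"spin":-1},{"xyz":[0,0,0],"spin":-1},{"xyz":[0,0,0],"spin":-1},{"xyz":[0,0,0],"spin":-1},{"xyz":[0,0,0],"spin":-1},{"xyz":[0,0,0],"spin":-1}]'

```text
time: 16.6
tool_pos: [655.5, 33.0, 285.6]
tcp_rot: [-3.141, -0.0, 2.596]
contact_force: [-0.2, -0.7, 0.6]
grip_width: 92.2
finger_force: 0.0
```

Call:
jog_arm --targets '[{"xyz":[0,0,0],"spin":-1},{"xyz":[0,0,0],"spin":-1},{"xyz":[0,0,0],"spin":-1},{"xyz":[0,0,0],"spin":-1},{"xyz":[0,0,0],"spin":-1},{"xyz":[0,0,0],"spin":-1},{"xyz":[0,0,0],"spin":-1},{"xyz":[0,0,0],"spin":-1},{"xyz":[0,0,0],"spin":-1},{"xyz":[0,0,0],"spin":-1}]'

```text
time: 17.85
tool_pos: [655.5, 33.0, 285.6]
tcp_rot: [3.142, -0.0, -2.687]
contact_force: [-0.4, 0.2, -0.1]
grip_width: 91.9
finger_force: 0.0
```

```bash
python3 - <<'E'
from h import *
import json
inP(); plan([655.5,34.2,213]); c=bot.get_calibration("wrist"); im=bot.capture("wrist"); cv2.imwrite("pics/w6.png",im)
json.dump({k:np.array(v).tolist() for k,v in c.items()},open("w6.json","w"))
E
```

```text
press-frame tcp [ 0.27 -0.93] 285.6 yawerr -2.4813 F [-0.5  0.1 -0.1] Mz [ 0.145 -0.178 -0.024] t 17.85 j6 -2.091 finger 0.0 91.9
shift fractions in tool axes: [-0.007  0.013  0.908]
```

View pics/w6.png

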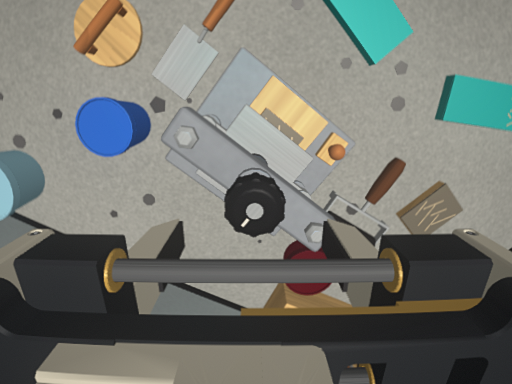

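The wrist view shows the knob at (255,205), midway between the open fingers. The spin axis looks well centred, so I'll descend and grip.

Call:
jog_arm --targets '[{"xyz":[-0.007,0.013,0.15],"spin":0},{"xyz":[0,0,0.2],"spin":0},{"xyz":[0,0,0.2],"spin":0},{"xyz":[0,0,0.2],"spin":0},{"xyz":[0,0,0.17],"spin":0},{"xyz":[0,0,0],"spin":0},{"xyz":[0,0,0],"spin":0},{"xyz":[0,0,0],"spin":0},{"xyz":[0,0,0],"spin":0},{"xyz":[0,0,0],"spin":0}]'

```text
time: 19.15
tool_pos: [655.6, 34.2, 212.6]
tcp_rot: [-3.141, 0.0, -2.689]
contact_force: [0.1, 0.2, 0.0]
grip_width: 91.9
finger_force: 0.0
```

Call:
jog_arm --targets '[{"xyz":[0,0,0],"spin":0},{"xyz":[0,0,0],"spin":0},{"xyz":[0,0,0],"spin":0},{"xyz":[0,0,0],"spin":0},{"xyz":[0,0,0],"spin":0},{"xyz":[0,0,0],"spin":0},{"xyz":[0,0,0],"spin":0},{"xyz":[0,0,0],"spin":0},{"xyz":[0,0,0],"spin":0},{"xyz":[0,0,0],"spin":0}]' --gripper 0

```text
time: 20.4
tool_pos: [655.5, 34.3, 212.3]
tcp_rot: [3.141, -0.0, -2.689]
contact_force: [-1.2, 1.5, 0.8]
grip_width: 52.1
finger_force: 30.0
```

```bash
python3 - <<'E'
from h import *
inP()
E
```

```text
press-frame tcp [-0.01  0.33] 212.26 yawerr -2.4833 F [-1.5  1.2  0.8] Mz [ 0.399 -0.033 -0.016] t 20.4 j6 -2.087 finger 30.0 52.1
```

Call:
jog_arm --targets '[{"xyz":[0,0,0],"spin":1},{"xyz":[0,0,0.003],"spin":1},{"xyz":[0,0,0.003],"spin":1},{"xyz":[0,0,0.003],"spin":1},{"xyz":[0,0,0.003],"spin":1},{"xyz":[0,0,0.003],"spin":1},{"xyz":[0,0,0.003],"spin":1},{"xyz":[0,0,0.003],"spin":1},{"xyz":[0,0,0.003],"spin":0.2},{"xyz":[0,0,0],"spin":0.2}]'

```text
time: 21.65
tool_pos: [656.0, 35.2, 212.2]
tcp_rot: [3.14, 0.002, 2.756]
contact_force: [-2.8, 4.1, 7.5]
grip_width: 52.0
finger_force: 30.0
```

```bash
python3 - <<'E'
from h import *
inP()
for n in("wrist","top","scene"): cv2.imwrite(f"pics/k1{n}.png",bot.capture(n))
E
```

```text
press-frame tcp [0.33 1.25] 212.25 yawerr 2.9618 F [-3.6  3.5  7.5] Mz [0.65  0.247 1.015] t 21.65 j6 -1.248 finger 30.0 52.0
```

```bash
python3 - <<'E'
from h import *
import json
c=bot.get_calibration("wrist")
print(proj(c,[655.5,34.2,246]))
s=bot.get_calibration("scene");t=bot.get_calibration("top")
for n,cc in(("wrist",c),("scene",s),("top",t)):
    im=cv2.imread(f"pics/k1{n}.png"); p=proj(cc,[655.5,34.2,246])[0].astype(int); print(n,p)
    h=34 if n=="wrist" else 12; st=2 if n=="wrist" else 1
    g=cv2.cvtColor(im,cv2.COLOR_BGR2GRAY)[max(p[1]-h,0):p[1]+h:st,max(p[0]-h,0):p[0]+h:st]
    for r in g: print("".join(" .:-=+*#%@"[min(9,v//26)] for v in r))
cw={k:np.array(v) if isinstance(v,list) else v for k,v in json.load(open("w6.json")).items()}
p=proj(cw,[655.5,34.2,246])[0].astype(int); print(p)
for r in cv2.cvtColor(cv2.imread("pics/w6.png"),cv2.COLOR_BGR2GRAY)[p[1]-34:p[1]+34:2,p[0]-34:p[0]+34:2]: print("".join(" .:-=+*#%@"[min(9,v//26)] for v in r))
E
```

```text
[[250.21017689 262.36047218]]
wrist [250 262]
.............:::::::::::..........
............:::::::::::::.........
...........:::::::::::::::........
..........:::::..........::.......
..........:.......................
..................................
..................................
..................................
..................................
..................................
..................::..............
...............=*####=............
.............:*########:..........
.............*#########*..........
............=###########=.........
............********#****.........
::::::::::::::::::::::::::::::::::
----------------------------------
----------------------------------
----------------------------------
=---------------------------------
==================================
==================================
==================================
==================================
==================================
==================================
----------------------------------
*****:............@@*...........:*
******:...........==:.......-+-***
****
[... 1865 characters left out ...]

**=............+****:...........:*
**=...........*******:..........-*
**+..........-*******+..........-*
***..........********#..........-*
+*=..........*********..........=*
**-..........-#******=..........-*
**-...........+******...........-*
***:.........=:-***=............=*
****:.......-@#................-**
*****......:%@:...............+***
*****=.....%@-...............=****
******=....*-...............-+=+*+
*******:...................:*+==++
*******=...................++++*=+
*********==:.............:+++++**=
*************-:.....-=***+++**++**
*********+*****=::=*************+*
*********++**************+******+*
******+***+******+*=-+*****+*****+
*********++******+*=-******+******
```

At 30 N per pad the knob slipped. The cap marker turned about 0.77 rad against the tool, and torque topped out near 1.0 N m. I need more normal force, so I'll try leaning one finger on the knob along the closing axis.

Call:
jog_arm --targets '[{"xyz":[0,0,-0.02],"spin":0},{"xyz":[0,0.01,0],"spin":0},{"xyz":[0,0.01,0],"spin":0},{"xyz":[0,0.01,0],"spin":0},{"xyz":[0,0.01,0],"spin":0},{"xyz":[0,0.01,0],"spin":0},{"xyz":[0,0,0],"spin":0},{"xyz":[0,0,0],"spin":0},{"xyz":[0,0,0],"spin":0},{"xyz":[0,0,0],"spin":0}]'

```text
time: 23.05
tool_pos: [656.2, 35.7, 212.3]
tcp_rot: [-3.138, -0.0, 2.753]
contact_force: [-5.9, -4.3, 5.4]
grip_width: 52.1
finger_force: 30.0
```

```bash
cat >> h.py <<'E'
def inT():
    o=bot.get_obs(); M=R.from_euler("xyz",o["tcp_rot"]).as_matrix()
    print("tcp",o["tool_pos"].round(2),"rpy",o["tcp_rot"].round(3),"F tool",(M.T@o["contact_force"]).round(1),"M world",o["moment"].round(3),"finger",round(float(o["finger_force"]),1),"w",round(float(o["grip_width"]),2),"j6",o["joint_positions"][5].round(3),"t",round(float(o["time"]),2))
E
python3 - <<'E'
from h import *
inT()
E
```

```text
tcp [656.25  35.73 212.27] rpy [-3.138 -0.     2.753] F tool [ 3.8 -6.2 -5.4] M world [-0.8    0.782  0.833] finger 30.0 w 52.12 j6 -1.242 t 23.05
```

Lateral leaning is soft, and finger closing force can't go above 60 N in sum. A better option is to press both fingertips down on the knob's top rim while twisting, because the push down also drives the screw. I'll release, lift and set the opening to about 36 mm.

Call:
jog_arm --targets '[{"xyz":[0,-0.05,0],"spin":0},{"xyz":[0,0,0],"spin":0},{"xyz":[0,0,-0.1],"spin":0},{"xyz":[0,0,-0.25],"spin":0},{"xyz":[0,0,-0.25],"spin":0},{"xyz":[0,0,0],"spin":-1},{"xyz":[0,0,0],"spin":-1},{"xyz":[0,0,0],"spin":-1},{"xyz":[0,0,0],"spin":-1},{"xyz":[0,0,0],"spin":-1}]' --gripper 85

```text
time: 24.3
tool_pos: [655.7, 34.4, 260.4]
tcp_rot: [-3.142, 0.001, -3.026]
contact_force: [-1.1, -0.0, -0.0]
grip_width: 78.0
finger_force: 0.0
```

Call:
jog_arm --targets '[{"xyz":[0,0,0],"spin":-1},{"xyz":[0,0,0],"spin":-1},{"xyz":[0,0,0],"spin":-1},{"xyz":[0,0,0],"spin":-1},{"xyz":[0,0,0],"spin":-1},{"xyz":[0,0,0],"spin":0},{"xyz":[0,0,0],"spin":0},{"xyz":[0,0,0],"spin":0},{"xyz":[0,0,0],"spin":0},{"xyz":[0,0,0],"spin":0}]' --gripper 40

```text
time: 25.55
tool_pos: [655.5, 34.2, 260.0]
tcp_rot: [-3.142, 0.0, -2.53]
contact_force: [-0.3, 1.0, -0.1]
grip_width: 36.7
finger_force: 0.0
```

```bash
python3 - <<'E'
from h import *
import json
inT(); plan([655.5,34.2,243])
c=bot.get_calibration("wrist"); im=bot.capture("wrist"); cv2.imwrite("pics/w7.png",im)
def ang(c,im,z=246):
    p=proj(c,[655.5,34.2,z])[0]; g=cv2.cvtColor(im,cv2.COLOR_BGR2GRAY)
    yy,xx=np.mgrid[:384,:512]; m=(g>205)&(np.hypot(xx-p[0],yy-p[1])<45); q=np.c_[xx[m],yy[m]]
    if len(q)==0: return p,None
    w=onz(c,[q.mean(0)],z)[0]; return p.round(1),q.mean(0).round(1),len(q),w.round(1),np.arctan2(w[1]-34.2,w[0]-655.5).round(3)
L=lambda f:{k:np.array(v) if isinstance(v,list) else v for k,v in json.load(open(f)).items()}
print(ang(L("w6.json"),cv2.imread("pics/w6.png"))); print(ang(c,im))
E
```

```text
tcp [655.53  34.23 259.98] rpy [-3.142  0.    -2.53 ] F tool [-0.3  1.   0.1] M world [ 0.092 -0.145 -0.02 ] finger 0.0 w 36.72 j6 -2.247 t 25.55
shift fractions in tool axes: [ 0.001 -0.     0.212]
(array([254.1, 210.8]), array([244.7, 222. ]), 19, array([667.6,  31.7, 246. ]), np.float64(-0.204))
(array([253. , 224.1]), array([239.1, 233.6]), 28, array([667.4,  30.4, 246. ]), np.float64(-0.312))
```

The cap marker now reads −0.31 rad against −0.20 before, so the knob has already crept about 0.1 rad. I'll press down on the top and twist.

Call:
jog_arm --targets '[{"xyz":[0,0,0.12],"spin":0},{"xyz":[0,0,0.04],"spin":0},{"xyz":[0,0,0.02],"spin":0},{"xyz":[0,0,0.02],"spin":0},{"xyz":[0,0,0.02],"spin":0},{"xyz":[0,0,0.02],"spin":0},{"xyz":[0,0,0.02],"spin":0},{"xyz":[0,0,0.02],"spin":0},{"xyz":[0,0,0.02],"spin":0},{"xyz":[0,0,0],"spin":0}]'

```text
time: 26.85
tool_pos: [656.4, 34.2, 242.7]
tcp_rot: [-3.136, 0.007, -2.529]
contact_force: [-7.2, -0.3, 27.0]
grip_width: 36.8
finger_force: 13.3
```

```bash
python3 - <<'E'
from h import *
inT()
E
```

```text
tcp [656.42  34.21 242.71] rpy [-3.136  0.007 -2.529] F tool [  5.9   3.7 -27. ] M world [0.293 1.301 0.104] finger 13.3 w 36.81 j6 -2.248 t 26.85
```

Call:
jog_arm --targets '[{"xyz":[0,0,0.05],"spin":0},{"xyz":[0,0,0.05],"spin":0},{"xyz":[0,0,0.04],"spin":0},{"xyz":[0,0,0],"spin":0.5},{"xyz":[0,0,0],"spin":1},{"xyz":[0,0,0.003],"spin":1},{"xyz":[0,0,0.003],"spin":1},{"xyz":[0,0,0.003],"spin":1},{"xyz":[0,0,0.003],"spin":1},{"xyz":[0,0,0.003],"spin":1}]'

```text
time: 28.1
tool_pos: [662.7, 33.4, 242.1]
tcp_rot: [-3.14, 0.035, 3.102]
contact_force: [-4.3, -1.6, 65.4]
grip_width: 36.6
finger_force: 32.7
```

```bash
cat >> h.py <<'E'
def ang(c,im,z=246):
    p=proj(c,[655.5,34.2,z])[0]; g=cv2.cvtColor(im,cv2.COLOR_BGR2GRAY)
    yy,xx=np.mgrid[:384,:512]; m=(g>205)&(np.hypot(xx-p[0],yy-p[1])<45); q=np.c_[xx[m],yy[m]]
    if len(q)==0: return p,None
    w=onz(c,[q.mean(0)],z)[0]; return p.round(1),q.mean(0).round(1),len(q),w.round(1),np.arctan2(w[1]-34.2,w[0]-655.5).round(3)
E
python3 - <<'E'
from h import *
inT(); c=bot.get_calibration("wrist"); print(ang(c,bot.capture("wrist"),244))
E
```

```text
tcp [662.69  33.4  242.1 ] rpy [-3.14   0.035  3.102] F tool [  1.9  -1.9 -65.5] M world [-0.202  0.301  0.471] finger 32.7 w 36.61 j6 -1.595 t 28.1
(array([253.2, 224.8]), array([249.3, 241.7]), 36, array([667.9,  31.2, 244. ]), np.float64(-0.238))
```

The fingertips slip on top: only 0.47 N m, and they slid 7 mm. The pads grip better, with μ≈0.65. So I'll open fully, so the fingers sit on their hard limit, press one pad against the knob's near side in the arm's stiff radial direction, and roll the knob by moving sideways.

Call:
jog_arm --targets '[{"xyz":[0,0,-0.25],"spin":0},{"xyz":[0,0,-0.25],"spin":0},{"xyz":[0,0,0],"spin":1},{"xyz":[0,0,0],"spin":1},{"xyz":[0,0,0],"spin":1},{"xyz":[0,0,0],"spin":1},{"xyz":[0,0,0],"spin":1},{"xyz":[0,0,0],"spin":1},{"xyz":[0,0,0],"spin":1},{"xyz":[0,0,0],"spin":1}]'

```text
time: 29.4
tool_pos: [655.5, 34.2, 263.6]
tcp_rot: [3.142, 0.0, 2.3]
contact_force: [0.2, 0.8, 0.5]
grip_width: 36.7
finger_force: 0.0
```

Call:
jog_arm --targets '[{"xyz":[0,0,0],"spin":1},{"xyz":[0,0,0],"spin":1},{"xyz":[0,0,0],"spin":1},{"xyz":[0,0,0],"spin":1},{"xyz":[0,0,0],"spin":1},{"xyz":[0,0,0],"spin":1},{"xyz":[0,0,0],"spin":1},{"xyz":[0,0,0],"spin":0.3},{"xyz":[-0.08,0.17,0],"spin":0},{"xyz":[0,0,0],"spin":0}]' --gripper 100

```text
time: 30.65
tool_pos: [669.5, 27.4, 263.2]
tcp_rot: [-3.141, 0.0, 1.574]
contact_force: [0.3, -0.2, -0.2]
grip_width: 91.8
finger_force: 0.0
```

```bash
python3 - <<'E'
from h import *
inT(); plan([655.5+14,28.2,212],np.pi/2); c=bot.get_calibration("wrist"); print(ang(c,bot.capture("wrist")))
E
```

```text
tcp [669.5   27.43 263.18] rpy [-3.141  0.     1.574] F tool [-0.2  0.3  0.2] M world [-0.012 -0.142 -0.008] finger 0.0 w 91.78 j6 -0.077 t 30.65
shift fractions in tool axes: [0.01 0.   0.64]
spin fractions: 0.03
(array([232.3, 214.3]), array([251.1, 216.5]), 25, array([668.9,  32.6, 246. ]), np.float64(-0.119))
```

Call:
jog_arm --targets '[{"xyz":[0.01,0,0.22],"spin":0},{"xyz":[0,0,0.22],"spin":0},{"xyz":[0,0,0.2],"spin":0},{"xyz":[0,0,0],"spin":0},{"xyz":[0,0.04,0],"spin":0},{"xyz":[0,0.03,0],"spin":0},{"xyz":[0,0.02,0],"spin":0},{"xyz":[0,0.02,0],"spin":0},{"xyz":[0,0.02,0],"spin":0},{"xyz":[0,0,0],"spin":0}]'

```text
time: 31.95
tool_pos: [676.7, 28.5, 213.1]
tcp_rot: [-3.135, 0.001, 1.574]
contact_force: [-14.2, -1.0, 6.8]
grip_width: 91.9
finger_force: 6.7
```

```bash
python3 - <<'E'
from h import *
inT()
E
```

```text
tcp [676.75  28.51 213.11] rpy [-3.135e+00  1.000e-03  1.574e+00] F tool [ -0.9 -14.2  -6.7] M world [-0.191  2.437  0.134] finger 6.7 w 91.94 j6 -0.074 t 31.95
```

Call:
jog_arm --targets '[{"xyz":[0,0.02,-0.015],"spin":0},{"xyz":[0,0.02,-0.015],"spin":0},{"xyz":[0,0.02,-0.015],"spin":0},{"xyz":[0,0.02,-0.015],"spin":0},{"xyz":[0,0.02,-0.015],"spin":0},{"xyz":[0,0.02,-0.015],"spin":0},{"xyz":[0,0.02,-0.015],"spin":0},{"xyz":[0,0.02,-0.015],"spin":0},{"xyz":[0,0,0],"spin":0},{"xyz":[0,0,0],"spin":0}]'

```text
time: 33.2
tool_pos: [680.7, 27.9, 212.9]
tcp_rot: [-3.104, 0.001, 1.574]
contact_force: [-37.8, -5.2, -19.4]
grip_width: 92.1
finger_force: 18.5
```

```bash
python3 - <<'E'
from h import *
inT()
E
```

```text
tcp [680.71  27.88 212.95] rpy [-3.104e+00  1.000e-03  1.574e+00] F tool [ -5.  -37.1  20.8] M world [-0.954  4.9    0.457] finger 18.5 w 92.06 j6 -0.073 t 33.2
```

Call:
jog_arm --targets '[{"xyz":[0,0.05,0.015],"spin":0},{"xyz":[0,0.05,0.015],"spin":0},{"xyz":[0,0.05,0.015],"spin":0},{"xyz":[0,0.03,0.015],"spin":0},{"xyz":[0.05,0,0],"spin":0},{"xyz":[0.05,0,0],"spin":0},{"xyz":[0.05,0,0],"spin":0},{"xyz":[0.05,0,0],"spin":0},{"xyz":[0.05,0,0],"spin":0},{"xyz":[0,0,0],"spin":0}]'

```text
time: 34.45
tool_pos: [686.3, 44.5, 210.4]
tcp_rot: [-3.083, 0.006, 1.571]
contact_force: [-74.5, -7.7, 1.8]
grip_width: 91.5
finger_force: 37.5
```

```bash
python3 - <<'E'
from h import *
inT(); c=bot.get_calibration("wrist"); im=bot.capture("wrist"); print(ang(c,im)); cv2.imwrite("pics/w8.png",im)
E
```

```text
tcp [686.29  44.49 210.44] rpy [-3.083  0.006  1.571] F tool [ -7.7 -74.4   2.6] M world [-1.28  12.014 -0.242] finger 37.5 w 91.49 j6 -0.042 t 34.45
(array([192.5, 279.3]), array([212.3, 288. ]), 32, array([666.4,  29. , 246. ]), np.float64(-0.45))
```

The pad rolled with the knob: it travelled 16.6 mm and the tangential force dropped to 8 N. So it broke loose by up to 0.6 rad. I'll recentre, wind back and grip again.

Call:
jog_arm --targets '[{"xyz":[-0.085,-0.3,0],"spin":0},{"xyz":[-0.09,-0.345,0.085],"spin":0},{"xyz":[0,0,0],"spin":-1},{"xyz":[0,0,0],"spin":-1},{"xyz":[0,0,0],"spin":-1},{"xyz":[0,0,0],"spin":-1},{"xyz":[0,0,0],"spin":-1},{"xyz":[0,0,0],"spin":-1},{"xyz":[0,0,0],"spin":-1},{"xyz":[0,0,0],"spin":-1}]'

```text
time: 35.75
tool_pos: [655.5, 34.6, 210.7]
tcp_rot: [3.141, 0.001, 2.377]
contact_force: [0.2, 0.2, 0.5]
grip_width: 91.7
finger_force: 0.0
```

Call:
jog_arm --targets '[{"xyz":[0,0,0],"spin":-1},{"xyz":[0,0,0],"spin":-1},{"xyz":[0,0,0],"spin":-1},{"xyz":[0,0,0],"spin":-1},{"xyz":[0,0,0],"spin":0},{"xyz":[0,0,0],"spin":0},{"xyz":[0,0,0],"spin":0},{"xyz":[0,0,0],"spin":0},{"xyz":[0,0,0],"spin":0.5},{"xyz":[0,0,0.003],"spin":1}]' --gripper 0

```text
time: 37.0
tool_pos: [655.4, 34.8, 210.2]
tcp_rot: [3.141, 0.001, 2.621]
contact_force: [1.6, 0.5, 1.7]
grip_width: 51.8
finger_force: 30.0
```

```bash
python3 - <<'E'
from h import *
inT()
E
```

```text
tcp [655.41  34.78 210.25] rpy [3.141e+00 1.000e-03 2.621e+00] F tool [-1.2  1.2 -1.7] M world [ 0.277 -0.432  0.25 ] finger 30.0 w 51.83 j6 -1.114 t 37.0
```

Torque is now 0.25 N m, which is free running. I'll run down in steps under 0.8 rad.

Call:
jog_arm --targets '[{"xyz":[0,0,0.003],"spin":1},{"xyz":[0,0,0.003],"spin":1},{"xyz":[0,0,0.003],"spin":1},{"xyz":[0,0,0.003],"spin":1},{"xyz":[0,0,0.003],"spin":1},{"xyz":[0,0,0.003],"spin":1},{"xyz":[0,0,0.003],"spin":1},{"xyz":[0,0,0.002],"spin":0.5},{"xyz":[0,0,0.001],"spin":0.2},{"xyz":[0,0,0.001],"spin":0.2}]'

```text
time: 38.25
tool_pos: [655.5, 34.8, 208.3]
tcp_rot: [3.14, 0.0, 1.833]
contact_force: [3.4, 2.2, 0.7]
grip_width: 52.0
finger_force: 30.0
```

```bash
python3 - <<'E'
from h import *
inT()
E
```

```text
tcp [655.49  34.82 208.27] rpy [3.14  0.    1.833] F tool [ 1.2  3.9 -0.7] M world [ 0.408 -0.763  0.333] finger 30.0 w 51.97 j6 -0.326 t 38.25
```

Call:
jog_arm --targets '[{"xyz":[0,0,0.003],"spin":1},{"xyz":[0,0,0.003],"spin":1},{"xyz":[0,0,0.003],"spin":1},{"xyz":[0,0,0.003],"spin":1},{"xyz":[0,0,0.003],"spin":1},{"xyz":[0,0,0.003],"spin":1},{"xyz":[0,0,0.003],"spin":1},{"xyz":[0,0,0.002],"spin":0.5},{"xyz":[0,0,0.001],"spin":0.2},{"xyz":[0,0,0.001],"spin":0.2}]'

```text
time: 39.5
tool_pos: [655.5, 34.7, 206.3]
tcp_rot: [3.141, -0.001, 1.044]
contact_force: [4.9, 1.5, -0.5]
grip_width: 52.3
finger_force: 30.0
```

```bash
python3 - <<'E'
from h import *
inT()
E
```

```text
tcp [655.54  34.7  206.28] rpy [ 3.141e+00 -1.000e-03  1.044e+00] F tool [3.7 3.5 0.5] M world [ 0.337 -0.873  0.268] finger 30.0 w 52.29 j6 0.463 t 39.5
```

Call:
jog_arm --targets '[{"xyz":[0,0,0.003],"spin":1},{"xyz":[0,0,0.003],"spin":1},{"xyz":[0,0,0.003],"spin":1},{"xyz":[0,0,0.003],"spin":1},{"xyz":[0,0,0.003],"spin":1},{"xyz":[0,0,0.003],"spin":1},{"xyz":[0,0,0.003],"spin":1},{"xyz":[0,0,0.002],"spin":0.5},{"xyz":[0,0,0.001],"spin":0.2},{"xyz":[0,0,0.001],"spin":0.2}]'

```text
time: 40.75
tool_pos: [655.6, 34.7, 204.3]
tcp_rot: [3.141, -0.001, 0.253]
contact_force: [5.6, 2.0, -0.5]
grip_width: 52.3
finger_force: 30.0
```

```bash
python3 - <<'E'
from h import *
inT()
E
```

```text
tcp [655.62  34.66 204.29] rpy [ 3.141e+00 -1.000e-03  2.530e-01] F tool [ 5.9 -0.5  0.5] M world [ 0.433 -0.907  0.286] finger 30.0 w 52.31 j6 1.253 t 40.75
```

Call:
jog_arm --targets '[{"xyz":[0,0,0.003],"spin":1},{"xyz":[0,0,0.003],"spin":1},{"xyz":[0,0,0.003],"spin":1},{"xyz":[0,0,0.003],"spin":1},{"xyz":[0,0,0.003],"spin":1},{"xyz":[0,0,0.003],"spin":1},{"xyz":[0,0,0.003],"spin":1},{"xyz":[0,0,0.002],"spin":0.5},{"xyz":[0,0,0.001],"spin":0.2},{"xyz":[0,0,0.001],"spin":0.2}]'

```text
time: 42.0
tool_pos: [655.8, 34.5, 202.5]
tcp_rot: [-3.141, -0.002, -0.536]
contact_force: [5.0, 1.5, 0.8]
grip_width: 52.1
finger_force: 30.0
```

```bash
python3 - <<'E'
from h import *
inT()
E
```

```text
tcp [655.76  34.55 202.54] rpy [-3.141e+00 -2.000e-03 -5.360e-01] F tool [ 3.5 -3.9 -0.8] M world [ 0.534 -0.91   0.516] finger 30.0 w 52.13 j6 2.043 t 42.0
```

Torque is now 0.516 N m against a free-running drag of about 0.29, so this looks like the nip. I'll average a few readings.

```bash
python3 - <<'E'
from h import *
m=[]
for i in range(6):
    m.append(float(bot.get_obs()["moment"][2])); c=bot.get_calibration("wrist"); im=bot.capture("wrist")
print(np.round(m,3),np.mean(m)); cv2.imwrite("pics/w9.png",im)
E
```

```text
[0.516 0.412 0.366 0.381 0.378 0.326] 0.396529216050814
```

Call:
jog_arm --targets '[{"xyz":[0,0,0],"spin":0},{"xyz":[0,0,0],"spin":0},{"xyz":[0,0,0],"spin":0},{"xyz":[0,0,0],"spin":0},{"xyz":[0,0,0],"spin":0},{"xyz":[0,0,0],"spin":0},{"xyz":[0,0,0],"spin":0},{"xyz":[0,0,0.001],"spin":0.2},{"xyz":[0,0,0.001],"spin":0.2},{"xyz":[0,0,0.001],"spin":0.2}]'

```text
time: 43.55
tool_pos: [655.8, 34.5, 202.4]
tcp_rot: [-3.141, -0.002, -0.596]
contact_force: [4.3, 2.3, -0.2]
grip_width: 51.7
finger_force: 30.0
```

```bash
python3 - <<'E'
from h import *
inT(); m=[]
for i in range(4):
    m.append(float(bot.get_obs()["moment"][2])); bot.capture("wrist")
print(np.round(m,3))
E
```

```text
tcp [655.77  34.53 202.44] rpy [-3.141e+00 -2.000e-03 -5.960e-01] F tool [ 2.2 -4.3  0.2] M world [ 0.515 -0.858  0.544] finger 30.0 w 51.75 j6 2.103 t 43.55
[0.544 0.506 0.372 0.378]
```

The moving torque is steady at about 0.53 N m, a rise of 0.21–0.23, or roughly 80–88 N. That's slightly above the ideal, so I'll ease back 0.1 rad and let go.

Call:
jog_arm --targets '[{"xyz":[0,0,-0.001],"spin":-0.4},{"xyz":[0,0,-0.001],"spin":-0.4},{"xyz":[0,0,-0.001],"spin":-0.3},{"xyz":[0,0,0],"spin":0},{"xyz":[0,0,0],"spin":0},{"xyz":[0,0,0],"spin":0},{"xyz":[0,0,0],"spin":0},{"xyz":[0,0,0],"spin":0},{"xyz":[0,0,0],"spin":0},{"xyz":[0,0,0],"spin":0}]'

```text
time: 45.0
tool_pos: [655.8, 34.5, 202.6]
tcp_rot: [-3.141, -0.002, -0.486]
contact_force: [4.5, 1.5, 1.4]
grip_width: 51.9
finger_force: 30.0
```

```bash
python3 - <<'E'
from h import *
inT()
E
```

```text
tcp [655.76  34.52 202.62] rpy [-3.141e+00 -2.000e-03 -4.860e-01] F tool [ 3.3 -3.4 -1.4] M world [ 0.52  -0.907  0.158] finger 30.0 w 51.86 j6 1.993 t 45.0
```

Call:
jog_arm --targets '[{"xyz":[0,0,0],"spin":0},{"xyz":[0,0,0],"spin":0},{"xyz":[0,0,0],"spin":0},{"xyz":[0,0,0],"spin":0},{"xyz":[0,0,0],"spin":0},{"xyz":[0,0,-0.2],"spin":0},{"xyz":[0,0,-0.3],"spin":0},{"xyz":[0,0,-0.3],"spin":0},{"xyz":[0,0,-0.2],"spin":0},{"xyz":[0,0,0],"spin":0}]' --gripper 100

```text
time: 46.25
tool_pos: [655.8, 34.6, 284.8]
tcp_rot: [-3.14, -0.004, -0.486]
contact_force: [-0.5, -0.6, -0.5]
grip_width: 91.7
finger_force: 0.0
```

```bash
python3 - <<'E'
from h import *
inT(); c=bot.get_calibration("wrist"); im=bot.capture("wrist"); cv2.imwrite("pics/w10.png",im); print(ang(c,im,236))
E
```

```text
tcp [655.82  34.57 284.75] rpy [-3.14  -0.004 -0.486] F tool [-0.1  0.7  0.5] M world [ 0.068  0.05  -0.031] finger 0.0 w 91.69 j6 1.993 t 46.25
(array([253.8, 207.5]), array([275.5, 210. ]), 433, array([645. ,  19.2, 236. ]), np.float64(-2.178))
```

View pics/w10.png

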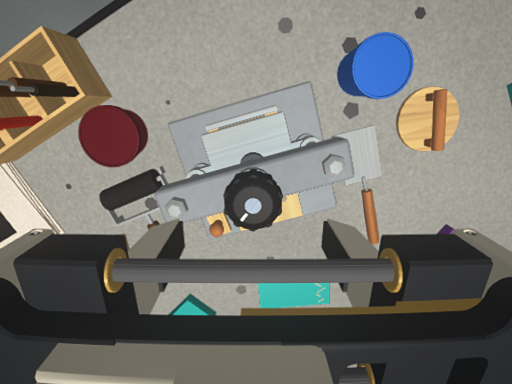

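The view shows the gripper clear of the knob. The cap marker at (243,217) puts the knob about 4.1 rad clockwise from its start, so it ran without slipping. The stamp, brayer, knife, tubs and baren look undisturbed. Handing in.

```bash
python3 -c "
from plant import bot
print(bot.close_job())"
```

```text
the job is handed in; nothing more can be done
None
```

I handed the job in at about 46 s, and no verdict came back: the block is against the stop, the knob is broken loose and turned about 4 rad, the nip is estimated at about 70 N from the knob torque, and the gripper is clear of everything.

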